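# Clamp the vessel lid

## Robot

A 7-joint arm with a two-finger parallel gripper is mounted at the origin on the work surface. World frame = base frame: x ahead of the robot, y to its left, z up, the work surface at z = 0. Lengths are in m, angles in rad, forces in N, time in s.
With the tool pointing down it reaches from about 0.425 to 0.925 m from the base axis. Payload 6.8 kg.
Tool frame: the origin (TCP) lies between the finger pads; the fingertips stand finger_overhang ahead of it and the grasp point (between the pads) lies 6 mm ahead of it (finger_overhang is the distance from the TCP to the fingertips, in m); z points along the fingers, y is the line along which they close (so a half turn about z gives the same grasp; the last joint's range is limited). The gripper opens to 85 mm and grips with 20 to 120 N. Pads are 22 mm wide; open, the fingers measure 114 mm over their backs; the gripper's body (76 mm by 85 mm) begins 54 mm behind the grasp point. The pads swing forward as they close: fully open they stand 13 mm farther back than shut.
Start: joints at [1.005, 0.477, 0.022, 1.555, -0.011, 1.109, -0.083], TCP at [0.298, -0.606, 0.256] pointing down, gripper open.
Joint ranges: [-2.96, 2.96], [-0.34, 2.1], [-1.41, 1.46], [0.24, 2.44], [-1.37, 4.51], [0.17, 1.92], [-2.96, 2.96]. Speed limits (rad/s): [2.39, 2.39, 3.14, 3.14, 3.14, 3.14, 3.14].

## Interface

Orientations are given as a unit quaternion [w, x, y, z].
In Python, from station import * gives the robot as it stands.
- The arm moves only by the tool drive_tool, never from a script. Its argument "increments" is a list of rows, each an object of numbers: "claw": the finger opening in m, from 0 to 0.0854; "dx", "dy", "dz": the shift along the tool's x, y, z in m; "wx", "wy", "wz": the turn, a rotation vector about the tool's x, y, z in degrees. A call has 1 to 20 rows; each row shifts and turns the commanded pose from where the row before left it, along the tool's axes as they then stand; what a row does not reach is not made up. A row lasts 1/8 s, in which the tool goes at most 62.5 mm and 10.7 degrees, less where a joint would pass 70% of its speed; a pose out of reach is approached as far as the arm can. A call with a gripper value outside its range is refused whole. The fingers move at their own pace and stop on an object; "newtons" is the grip in N (left out, the last holds). Time passes only in rows, so rows that do not move let the fingers close. It gives the time, the measured TCP pose, the force, the opening and the grip force at its end, in the units of the state.
- get_obs(): the state, without advancing time (a new reading comes with each control period).
- read_camera(name): name is "side" or "top" or "wrist"; returns (picture, depth): 480x640x3 uint8, red, green, blue; 480x640 float32, m along the optical axis (not along the pixel's ray), 0 where there is no reading.
- calibration(name): a dict with "intrinsics" (3x3 intrinsics, pixels), "k1" (the pictures are not rectified: a ray, as slopes to the right and down, at radius r is drawn at 1 + k1 r^2 times it, then the intrinsics apply), "R" (3x3) and "t" (3): a world point X has camera coordinates R X + t; the wrist camera has in their place "mount" (4x4, takes a point from camera to tool coordinates, whose origin is the TCP and whose axes are the flange's). Camera axes: x right, y down, z forward; pixel columns grow to the right and rows downward; lengths in m; the calibration is good to about 2 mm. A picture is of the moment at which its call begins: read the wrist's pose just before it. calibration takes no time and is no camera call.
- hand_in(): hands the job in; it is judged then, once.
The state is a dict: "t": time; "q": joint angles; "joint_vel": joint speeds; "joint_torque": joint torques, N m; "eef_pos": TCP position; "tool_rot": TCP orientation; "contact_force": force on the tool from outside, world axes, zero at the start; "torque": the same for the moment, N m; "gripper_width": opening from 0.0 (shut) to 1.0 (fully open); "grasp_force": force on a finger pad.
Only numpy, scipy, OpenCV 4.12 (cv2) and the standard library are available. Lean on these libraries where they do the work, as an engineer would, in place of code of your own. Each camera call takes 0.05 s, during which the arm holds its last target. There are 200 camera calls.

## Task

Clamp down the lid of the steel sample vessel. Without gripping anything, swing the clamp strap over the lid with the back of a finger until it is fully home against the stop in the catch post, and only then push the cam lever on top of the strap all the way down. Leave the lid seated on the vessel and do not disturb the two flasks and the beaker standing around it.

Things in the scene. Friction and masses are not known exactly. Their poses are not given: they have to be found in the camera images.
- stand: Fixed clamp stand: grey base plate 200 (x) x 110 (y) x 12 mm. Origin on the work surface under the vessel's centre; z up. Its -x end faces the robot, turned up to 0.5 rad. On it the round steel vessel (diameter 80, rim at 72 mm height) and, at x = +70 mm, the hinge post (diameter 26, top at 90 mm). Flasks and beaker stand on its -y and +x sides; its +y side is free for the strap's swing.
- strap (a joint): Steel clamp strap: bar 24 mm wide, 92 to 112 mm above the work surface, turning about the hinge post; free end 197 mm from its axis. 0 = home over the lid, along the stand's x axis, against the stop. Grows (to 1.6 rad) as it opens to the stand's +y side: from the hinge it points along the stand's -x, turned clockwise from above by this angle. Starts 0.6 to 1.2; stays where left; 1 N at the tab turns it.
- strap_hinge (a point): Point on the strap's hinge axis, at mid-height of the strap (102 mm above the work surface). Its x axis points along the strap away from the free end, z up.
- strap_tab (a point): Point in the middle of the strap's push tab, 175 mm from the hinge axis, at mid-height of the strap (12 mm from each side face, 10 mm below the top). Nothing stands under the tab, apart from the work surface. To close the strap push the side face that looks away from the lid.
- lever (a joint): Grey plastic cam lever on top of the strap, 18 mm wide, pointing from its pivot towards the strap's hinge and beyond it. 0 = fully down, flat along the strap, upper face 123 mm above the work surface; grows (to 1.1 rad) as it is raised; starts 0.55 to 0.8. Stays where it is left; about 10 N straight down, 36 mm (level) from the pivot, moves it.
- lever_pivot (a point): The lever's pivot axis, 70 mm from the strap's hinge axis towards the free end, 106 mm above the work surface. When the strap is home this is right above the lid's centre. Its x axis points along the lever to its tip.
- lever_pad (a point): Point on the middle of the lever's upper face, 60 mm along the lever from the pivot (the lever's rounded tip is at 94 mm) and 16.5 mm off the line through the pivot.
- plunger: The black rubber pressure pad (diameter 18 mm) under the strap, below the lever pivot. Origin at the centre of its underside. The lever drives it down 4 to 6 mm onto the lid when the strap is home.
- lid: The loose aluminium lid on the vessel: disc of diameter 90 mm, 11 mm thick, with a spigot inside the vessel's mouth. Origin at the centre of the disc's underside, 72 mm above the work surface; its top is at 83 mm, 9 mm under the strap.
- clear_flask: Loose clear glass volumetric flask, 61 mm across, 120 mm tall, thin neck. Origin at the centre of its foot.
- amber_flask: Loose amber glass volumetric flask, 67 mm across, 135 mm tall, thin neck. Origin at the centre of its foot.
- beaker: Loose small glass beaker, 48 mm across, 58 mm tall. Origin at the centre of its foot.
- catch (a point): The dark catch post on the stand, at stand x = -65 mm: 16 mm long in x, 122 mm tall, C-shaped, open to the stand's +y side, with its stop face at y = -14 mm and a lip over the strap. This point: where the strap's middle lies when home, 102 mm above the work surface. The strap's last 54 mm stick out beyond it as a push tab.
Mind the look-alikes: they are no part of the job. Several things look just like the amber_flask: the one meant starts farthest to the robot's left.

How it is judged:
By the outcome, as a careful person would: the job done as asked, in the order asked, and still so for the second after the job is handed in, with the robot touching nothing.
It also fails if it takes over 48 s, if anything falls off the work surface, if the arm or the gripper's body presses on something with over 40 N, if the wrist force passes 120 N, or if a joint passes its speed limit or range.

## Working session

There is one attempt and no reset: what is moved stays moved. The work goes in short steps, Python scripts to look and compute and a tool call to move; the robot and the scene stay as the last step left them, time stands still between calls to the robot, and variables do not carry over. Pictures are saved under pics/ and viewed, at most 10 in all, crops included, and the job is handed in when it is done.

Besides the shell and the picture viewer there is one more tool, called after "Call:" by a JSON object that holds its "name" and its "arguments". drive_tool: Moves the arm, as the interface text tells. Its arguments: {"type":"object","properties":{"increments":{"type":"array","items":{"type":"object","properties":{"claw":{"type":"number"},"dx":{"type":"number"},"dy":{"type":"number"},"dz":{"type":"number"},"wx":{"type":"number"},"wy":{"type":"number"},"wz":{"type":"number"}}}},"newtons":{"type":"number"}},"required":["increments"]}

```bash
mkdir -p pics; ls
cat > h.py <<'E'
from station import *
import numpy as np, cv2
E
python3 - <<'E'
from h import *
o=get_obs(); print({k:np.round(v,3) for k,v in o.items()})
for n in("top","side"):
    p,d=read_camera(n); np.savez(f"{n}.npz",p=p,d=d); cv2.imwrite(f"pics/{n}1.png",p[:,:,::-1])
    c=calibration(n); print(n,c["intrinsics"],c["k1"],-c["R"].T@c["t"],c["R"])
E
```

```text
pics
{'t': np.float64(0.0), 'q': array([ 1.005,  0.478,  0.022,  1.556, -0.011,  1.109, -0.083]), 'joint_vel': array([-0.001, -0.001, -0.   ,  0.001, -0.   ,  0.   ,  0.001]), 'joint_torque': array([-0.0000e+00, -5.9645e+01,  1.6080e+00, -2.8120e+01,  1.2000e-02,
        9.0000e-03, -0.0000e+00]), 'eef_pos': array([ 0.298, -0.605,  0.255]), 'tool_rot': array([-0.001,  0.974,  0.227, -0.   ]), 'contact_force': array([-0.281, -1.278,  0.431]), 'torque': array([0.015, 0.005, 0.02 ]), 'grasp_force': np.float64(0.0), 'gripper_width': np.float64(1.005)}
top [[583.00831956   0.         327.22973894]
 [  0.         583.00831956 244.6961716 ]
 [  0.           0.           1.        ]] 0.0637004854350332 [ 0.43551255 -0.11771294  0.90569916] [[-0.02683765 -0.99942935 -0.02051137]
 [-0.98703843  0.02974149 -0.15770412]
 [ 0.15822416  0.0160131  -0.98727336]]
side [[447.60237899   0.         319.87048726]
 [  0.         447.60237899 241.30486301]
 [  0.           0.           1.        ]] -0.10240060974919418 [0.49168427 0.33466517 0.57706093] [[-0.98498094 -0.17138685  0.02095473]
 [-0.13980997  0.72045415 -0.67926356]
 [ 0.10131992 -0.67199134 -0.73359519]]
```

View pics/top1.png

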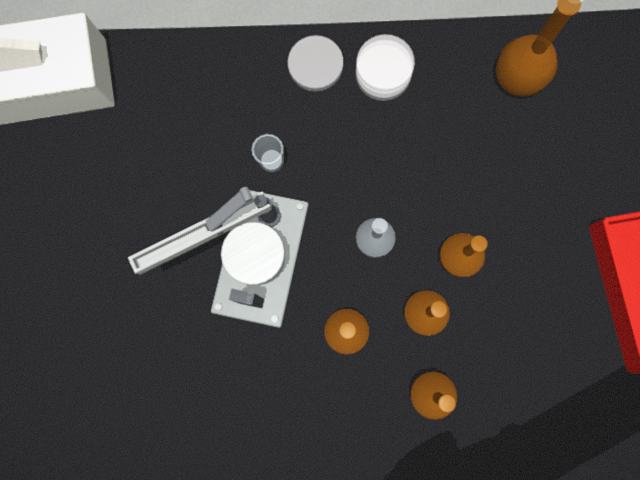

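View pics/side1.png

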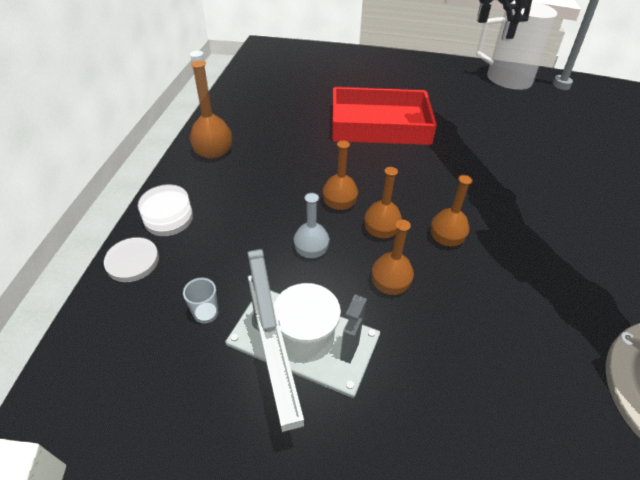

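The top view shows the lid at (253,252), the strap from its hinge at about (268,208) to its free end at (137,265), the lever tip at (245,192), the catch at (245,297), the flasks to the right (-y) and the beaker at (268,152). I'll measure using depth.

```bash
cat >> h.py <<'E'
def rays(n,uv):
    c=calibration(n);K=c["intrinsics"]
    d=(np.asarray(uv,float).reshape(-1,2)-K[:2,2])/K[0,0]; s=d.copy()
    for _ in range(10): s=d/(1+c["k1"]*(s**2).sum(1,keepdims=True))
    return np.c_[s,np.ones(len(s))],c
def plane(n,uv,z):
    r,c=rays(n,uv); o=-c["R"].T@c["t"]; w=r@c["R"]; return o+w*((z-o[2])/w[:,2:])
def cloud(n,d):
    v,u=np.mgrid[:480,:640]; r,c=rays(n,np.c_[u.ravel(),v.ravel()])
    return ((r*d.reshape(-1,1)-c["t"])@c["R"]).reshape(480,640,3)
E
python3 - <<'E'
from h import *
f=np.load("top.npz");P=cloud("top",f["d"]);Z=P[...,2];ok=f["d"]>0
roi=np.zeros((480,640),bool);roi[170:345,110:320]=1
def rect(m,name,k=1):
    n,l,s,c=cv2.connectedComponentsWithStats(m.astype(np.uint8))
    for i in np.argsort(-s[1:,4])[:k]+1:
        q=P[l==i]; (cx,cy),(w,h),a=cv2.minAreaRect((q[:,:2]*1000).astype(np.float32))
        vu=np.argwhere(l==i); print(name,s[i,4],np.round([cx,cy,w,h,a],1),"mean",np.round(q.mean(0)*1000,1), "px",np.round(c[i]))
rect(roi&ok&(Z>.004)&(Z<.020),"plate",2)
rect(roi&ok&(Z>.076)&(Z<.089),"lid",2)
rect(roi&ok&(Z>.1)&(Z<.1165),"strap",3)
rect(roi&ok&(Z>.117),"high",4)
# plate corners, lid by colour/ray
print(np.round(plane("top",[(254,191),(308,203),(281,327),(212,313)],.012)*1000))
print("screws",np.round(plane("top",[(300,207),(275,319),(217,307)],.012)*1000))
print("strapend",np.round(plane("top",[(129,260),(137,273)],.112)*1000))
print("lever tip",np.round(P[192:200:3,240:252:3]*1000).tolist())
for nm,uv in dict(clear=(376,240),amb=(347,331),beak=(268,152)).items(): print(nm,np.round(plane("top",uv,.03)*1000))
E
```

```text
plate 4438 [565.5   2.1 112.8 201.6  76.3] mean [544.   -9.4  12.4] px [267. 269.]
plate 32 [667.8   9.5   9.4  12.3  22.9] mean [666.   10.3  12. ] px [254. 192.]
lid 3044 [559.2   2.2  88.6  88.7  41. ] mean [558.8   2.   83.2] px [253. 253.]
lid 37 [619.8 -20.7   6.7  22.3  42.9] mean [619.9 -21.2  83.5] px [269. 210.]
strap 1420 [586.5  71.4  27.  206.7  25. ] mean [581.3  77.8 109.8] px [195. 236.]
strap 22 [491.5  -3.5   0.8  14.8  75.6] mean [491.5  -3.4 107.9] px [255. 299.]
strap 1 [608.4  58.9   0.    0.    0. ] mean [608.4  58.9 110.5] px [209. 216.]
high 748 [607.6  26.6  18.6  77.3  24.6] mean [608.3  24.  151.9] px [229. 209.]
high 292 [495.1  12.6  33.4  15.8  76.4] mean [494.9  11.8 122.2] px [242. 296.]
high 8 [625.4 -19.6   4.5   6.2  62.1] mean [624.9 -19.9 117.6] px [265. 202.]
high 8 [628.2  -6.8   7.1   2.5  25.3] mean [627.9  -7.3 117.7] px [256. 200.]
[[668.  10.  12.]
 [646. -75.  12.]
 [454. -30.  12.]
 [479.  75.  12.]]
screws [[640. -62.  12.]
 [467. -21.  12.]
 [487.  68.  12.]]
strapend [[550. 168. 112.]
 [531. 156. 112.]]
lever tip [[[625.0, 5.0, 175.0], [624.0, 1.0, 177.0], [624.0, -4.0, 179.0], [623.0, -7.0, 179.0]], [[622.0, 5.0, 171.0], [620.0, 0.0, 178.0], [620.0, -4.0, 179.0], [619.0, -7.0, 179.0]], [[618.0, 5.0, 172.0], [617.0, 1.0, 174.0], [615.0, -4.0, 181.0], [615.0, -8.0, 181.0]]]
clear [[ 581. -178.   30.]]
amb [[ 445. -129.   30.]]
beak [[725. -15.  30.]]
```

```bash
python3 -c "
import station
print([n for n in dir(station) if n[0]!='_'], getattr(station,'finger_overhang',None))"
```

```text
['PlanningError', 'calibration', 'finger_overhang', 'get_obs', 'hand_in', 'read_camera'] 0.025
```

Call:
{"name": "drive_tool", "arguments": {"increments": [{"claw": 0, "wz": -9.86}, {"claw": 0, "wz": -9.86}, {"claw": 0, "wz": -9.86}, {"claw": 0, "wz": -9.86}, {"claw": 0, "wz": -9.86}, {"claw": 0, "wz": -9.86}, {"claw": 0, "wz": -9.86}, {"claw": 0, "wz": -9.86}, {"claw": 0, "wz": -9.86}, {"claw": 0}]}}

```text
schema error: expected keys claw, dx, dy, dz, wx, wy, wz
```

Call:
{"name": "drive_tool", "arguments": {"increments": [{"claw": 0, "dx": 0, "dy": 0, "dz": 0, "wx": 0, "wy": 0, "wz": -9.86}, {"claw": 0, "dx": 0, "dy": 0, "dz": 0, "wx": 0, "wy": 0, "wz": -9.86}, {"claw": 0, "dx": 0, "dy": 0, "dz": 0, "wx": 0, "wy": 0, "wz": -9.86}, {"claw": 0, "dx": 0, "dy": 0, "dz": 0, "wx": 0, "wy": 0, "wz": -9.86}, {"claw": 0, "dx": 0, "dy": 0, "dz": 0, "wx": 0, "wy": 0, "wz": -9.86}, {"claw": 0, "dx": 0, "dy": 0, "dz": 0, "wx": 0, "wy": 0, "wz": -9.86}, {"claw": 0, "dx": 0, "dy": 0, "dz": 0, "wx": 0, "wy": 0, "wz": -9.86}, {"claw": 0, "dx": 0, "dy": 0, "dz": 0, "wx": 0, "wy": 0, "wz": -9.86}, {"claw": 0, "dx": 0, "dy": 0, "dz": 0, "wx": 0, "wy": 0, "wz": -9.86}, {"claw": 0, "dx": 0, "dy": 0, "dz": 0, "wx": 0, "wy": 0, "wz": 0}]}}

```text
t: 1.35
eef_pos: [0.298, -0.6054, 0.2557]
tool_rot: [-0.0, 0.538, 0.843, 0.0]
contact_force: [-0.1, 0.5, 0.4]
gripper_width: -0.002
grasp_force: 0.0
```

Call:
{"name": "drive_tool", "arguments": {"increments": [{"claw": 0, "dx": 0.0357, "dy": 0.0368, "dz": 0, "wx": 0, "wy": 0, "wz": 0}, {"claw": 0, "dx": 0.0357, "dy": 0.0368, "dz": 0, "wx": 0, "wy": 0, "wz": 0}, {"claw": 0, "dx": 0.0357, "dy": 0.0368, "dz": 0, "wx": 0, "wy": 0, "wz": 0}, {"claw": 0, "dx": 0.0357, "dy": 0.0368, "dz": 0, "wx": 0, "wy": 0, "wz": 0}, {"claw": 0, "dx": 0.0357, "dy": 0.0368, "dz": 0, "wx": 0, "wy": 0, "wz": 0}, {"claw": 0, "dx": 0.0357, "dy": 0.0368, "dz": 0, "wx": 0, "wy": 0, "wz": 0}, {"claw": 0, "dx": 0.0357, "dy": 0.0368, "dz": 0, "wx": 0, "wy": 0, "wz": 0}, {"claw": 0, "dx": 0.0357, "dy": 0.0368, "dz": 0, "wx": 0, "wy": 0, "wz": 0}, {"claw": 0, "dx": 0.0357, "dy": 0.0368, "dz": 0, "wx": 0, "wy": 0, "wz": 0}, {"claw": 0, "dx": 0.0357, "dy": 0.0368, "dz": 0, "wx": 0, "wy": 0, "wz": 0}, {"claw": 0, "dx": 0.0357, "dy": 0.0368, "dz": 0, "wx": 0, "wy": 0, "wz": 0}, {"claw": 0, "dx": 0.0357, "dy": 0.0368, "dz": 0, "wx": 0, "wy": 0, "wz": 0}, {"claw": 0, "dx": 0.0357, "dy": 0.0368, "dz": 0, "wx": 0, "wy": 0, "wz": 0}, {"claw": 0, "dx": 0.0357, "dy": 0.0368, "dz": 0, "wx": 0, "wy": 0, "wz": 0}, {"claw": 0, "dx": 0.0357, "dy": 0.0368, "dz": 0, "wx": 0, "wy": 0, "wz": 0}, {"claw": 0, "dx": 0.0357, "dy": 0.0368, "dz": 0, "wx": 0, "wy": 0, "wz": 0}, {"claw": 0, "dx": 0, "dy": 0, "dz": 0, "wx": 0, "wy": 0, "wz": 0}]}}

```text
t: 3.48
eef_pos: [0.5907, 0.1663, 0.2562]
tool_rot: [-0.001, 0.536, 0.844, 0.001]
contact_force: [-1.7, -1.5, -0.2]
gripper_width: -0.002
grasp_force: 0.0
```

Run:
```python
from h import *
print(np.round(get_obs()["eef_pos"],4),np.round(get_obs()["q"],2))
for n in ("side","wrist"):
    p,d=read_camera(n); cv2.imwrite(f"pics/{n}2.png",p[:,:,::-1])
```

```text
[0.5907 0.1663 0.2562] [ 0.11  0.45 -0.65  1.67  0.3   1.11 -0.19]
```

View pics/side2.png

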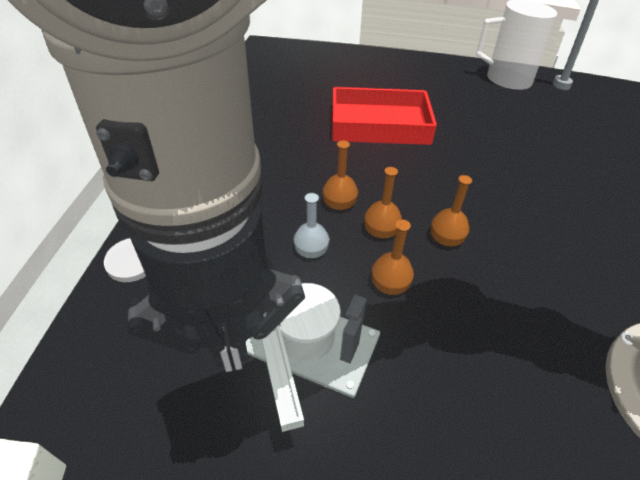

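The side view shows the shut fingers at (230,358), beside the strap on its outer side, with the tab end at (290,420). I'll descend, approach and begin the arc.

Call:
{"name": "drive_tool", "arguments": {"increments": [{"claw": 0, "dx": 0, "dy": 0, "dz": 0.0477, "wx": 0, "wy": 0, "wz": 0}, {"claw": 0, "dx": 0, "dy": 0, "dz": 0.0477, "wx": 0, "wy": 0, "wz": 0}, {"claw": 0, "dx": 0, "dy": 0, "dz": 0.0477, "wx": 0, "wy": 0, "wz": 0}, {"claw": 0, "dx": 0, "dy": 0, "dz": 0, "wx": 0, "wy": 0, "wz": 0}, {"claw": 0, "dx": 0, "dy": -0.008, "dz": 0, "wx": 0, "wy": 0, "wz": 0}, {"claw": 0, "dx": 0, "dy": -0.008, "dz": 0, "wx": 0, "wy": 0, "wz": 0}, {"claw": 0, "dx": 0.0012, "dy": -0.0094, "dz": 0, "wx": 0, "wy": 0, "wz": -3}, {"claw": 0, "dx": 0.0012, "dy": -0.0094, "dz": 0, "wx": 0, "wy": 0, "wz": -3}, {"claw": 0, "dx": 0.0012, "dy": -0.0094, "dz": 0, "wx": 0, "wy": 0, "wz": -3}, {"claw": 0, "dx": 0, "dy": 0, "dz": 0, "wx": 0, "wy": 0, "wz": 0}]}}

```text
t: 4.82
eef_pos: [0.55, 0.1436, 0.1148]
tool_rot: [0.001, 0.47, 0.883, 0.0]
contact_force: [0.6, -0.1, 0.4]
gripper_width: 0.003
grasp_force: 0.0
```

```bash
cat >> h.py <<'E'
H=np.array([.6272,-.0144]); YAW=-13.7
def where():
    o=get_obs(); w,x,y,z=o["tool_rot"]; a=np.degrees(2*np.arctan2(y,x)); p=o["eef_pos"]; d=p[:2]-H
    c,s=np.cos(np.radians(a)),np.sin(np.radians(a))
    print("p",np.round(p,4),"toolx deg",round(a,1),"strap angle if in contact",round(180+YAW-a,1),"along",round(d@[c,s]*1e3,1),"norm",round(d@[s,-c]*1e3,1),"F",np.round(o["contact_force"],1))
E
python3 - <<'E'
from h import *
where()
p,d=read_camera("top"); cv2.imwrite("pics/top3.png",p[120:360,90:410,::-1].repeat(2,0).repeat(2,1))
E
```

```text
p [0.55   0.1436 0.1148] toolx deg 123.9 strap angle if in contact 42.4 along 174.2 norm 24.1 F [ 0.6 -0.1  0.4]
```

View pics/top3.png

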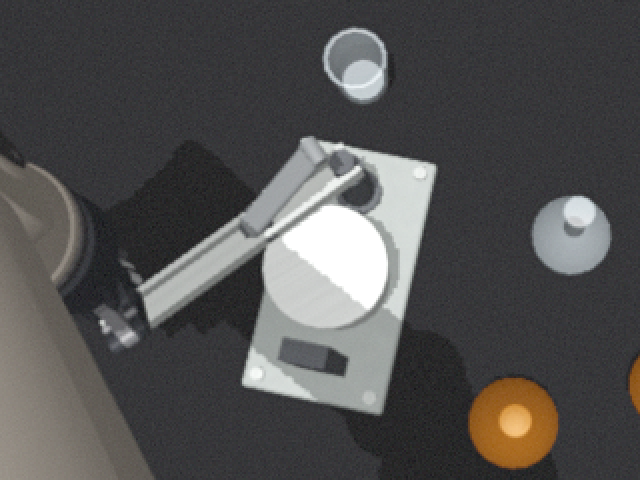

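The crop shows the strap turned about 10° by the fingers at (130,310). The lid, flask and beaker haven't moved. I'll continue the arc.

Call:
{"name": "drive_tool", "arguments": {"increments": [{"claw": 0, "dx": 0.0016, "dy": -0.0094, "dz": 0, "wx": 0, "wy": 0, "wz": -3}, {"claw": 0, "dx": 0.0016, "dy": -0.0094, "dz": 0, "wx": 0, "wy": 0, "wz": -3}, {"claw": 0, "dx": 0.0016, "dy": -0.0094, "dz": 0, "wx": 0, "wy": 0, "wz": -3}, {"claw": 0, "dx": 0.0016, "dy": -0.0094, "dz": 0, "wx": 0, "wy": 0, "wz": -3}, {"claw": 0, "dx": 0.0016, "dy": -0.0094, "dz": 0, "wx": 0, "wy": 0, "wz": -3}, {"claw": 0, "dx": 0.0016, "dy": -0.0094, "dz": 0, "wx": 0, "wy": 0, "wz": -3}, {"claw": 0, "dx": 0.0014, "dy": -0.0094, "dz": 0, "wx": 0, "wy": 0, "wz": -3}, {"claw": 0, "dx": 0.0014, "dy": -0.0094, "dz": 0, "wx": 0, "wy": 0, "wz": -3}, {"claw": 0, "dx": 0.0014, "dy": -0.0094, "dz": 0, "wx": 0, "wy": 0, "wz": -3}, {"claw": 0, "dx": 0.0014, "dy": -0.0094, "dz": 0, "wx": 0, "wy": 0, "wz": -3}, {"claw": 0, "dx": 0.0014, "dy": -0.0094, "dz": 0, "wx": 0, "wy": 0, "wz": -3}, {"claw": 0, "dx": 0, "dy": 0, "dz": 0, "wx": 0, "wy": 0, "wz": 0}]}}

```text
t: 6.38
eef_pos: [0.4711, 0.0776, 0.1137]
tool_rot: [0.0, 0.201, 0.98, -0.0]
contact_force: [1.0, 0.5, 0.3]
gripper_width: -0.0
grasp_force: 0.0
```

Run:
```python
from h import *
where()
```

```text
p [0.4711 0.0776 0.1137] toolx deg 156.8 strap angle if in contact 9.5 along 179.7 norm 23.1 F [1.  0.5 0.3]
```

Call:
{"name": "drive_tool", "arguments": {"increments": [{"claw": 0, "dx": 0.001, "dy": -0.0094, "dz": 0, "wx": 0, "wy": 0, "wz": -3}, {"claw": 0, "dx": 0.001, "dy": -0.0094, "dz": 0, "wx": 0, "wy": 0, "wz": -3}, {"claw": 0, "dx": 0.0005, "dy": -0.005, "dz": 0, "wx": 0, "wy": 0, "wz": -1.5}, {"claw": 0, "dx": 0, "dy": -0.003, "dz": 0, "wx": 0, "wy": 0, "wz": -1}, {"claw": 0, "dx": 0, "dy": 0, "dz": 0, "wx": 0, "wy": 0, "wz": 0}]}}

```text
t: 7.0
eef_pos: [0.4596, 0.0546, 0.1135]
tool_rot: [0.0, 0.127, 0.992, 0.001]
contact_force: [0.9, 2.6, 1.2]
gripper_width: 0.002
grasp_force: 1.5
```

Run:
```python
from h import *
where()
p,d=read_camera("top"); np.savez("top4.npz",p=p,d=d); cv2.imwrite("pics/top4.png",cv2.resize(p[160:360,170:350,::-1],None,fx=3,fy=3))
```

```text
p [0.4596 0.0546 0.1135] toolx deg 165.5 strap angle if in contact 0.8 along 179.5 norm 24.7 F [0.9 2.6 1.2]
```

View pics/top4.png

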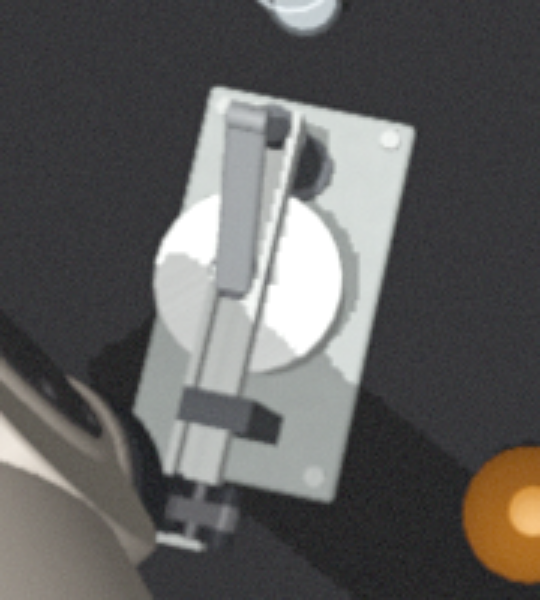

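The crop shows the strap lying across the lid and inside the catch at (215,410). I'll nudge until the force shows the stop.

Call:
{"name": "drive_tool", "arguments": {"increments": [{"claw": 0, "dx": 0, "dy": -0.001, "dz": 0, "wx": 0, "wy": 0, "wz": 0}, {"claw": 0, "dx": 0, "dy": -0.001, "dz": 0, "wx": 0, "wy": 0, "wz": 0}, {"claw": 0, "dx": 0, "dy": 0, "dz": 0, "wx": 0, "wy": 0, "wz": 0}]}}

```text
t: 7.42
eef_pos: [0.4595, 0.0544, 0.1136]
tool_rot: [0.001, 0.126, 0.992, 0.002]
contact_force: [1.6, 8.8, -1.3]
gripper_width: -0.003
grasp_force: 4.4
```

Call:
{"name": "drive_tool", "arguments": {"increments": [{"claw": 0, "dx": 0, "dy": -0.001, "dz": 0, "wx": 0, "wy": 0, "wz": 0}, {"claw": 0, "dx": 0, "dy": -0.001, "dz": 0, "wx": 0, "wy": 0, "wz": 0}, {"claw": 0, "dx": 0, "dy": 0, "dz": 0, "wx": 0, "wy": 0, "wz": 0}]}}

```text
t: 7.8
eef_pos: [0.4595, 0.0542, 0.1137]
tool_rot: [0.001, 0.125, 0.992, 0.004]
contact_force: [3.1, 13.6, -4.4]
gripper_width: -0.001
grasp_force: 6.9
```

The hard stop is confirmed: 0.2 mm of travel for +5 N. Backing off, rising and moving above the lever.

Call:
{"name": "drive_tool", "arguments": {"increments": [{"claw": 0, "dx": 0, "dy": 0.012, "dz": 0, "wx": 0, "wy": 0, "wz": 0}, {"claw": 0, "dx": 0, "dy": 0.012, "dz": 0, "wx": 0, "wy": 0, "wz": 0}, {"claw": 0, "dx": 0, "dy": 0, "dz": -0.048, "wx": 0, "wy": 0, "wz": 0}, {"claw": 0, "dx": 0, "dy": 0, "dz": -0.048, "wx": 0, "wy": 0, "wz": 0}, {"claw": 0, "dx": 0, "dy": 0, "dz": -0.048, "wx": 0, "wy": 0, "wz": 0}, {"claw": 0, "dx": 0, "dy": 0, "dz": 0, "wx": 0, "wy": 0, "wz": 0}]}}

```text
t: 8.55
eef_pos: [0.4662, 0.0737, 0.2604]
tool_rot: [0.003, 0.127, 0.992, 0.0]
contact_force: [0.4, -0.5, -0.9]
gripper_width: -0.0
grasp_force: 0.0
```

Run:
```python
from h import *
where()
p,d=read_camera("top"); cv2.imwrite("pics/top5.png",cv2.resize(p[160:360,170:350,::-1],None,fx=3,fy=3))
P=cloud("top",d);Z=P[...,2];roi=np.zeros((480,640),bool);roi[170:345,195:320]=1
for nm,a,b in(("lid",.076,.089),("strap",.1,.1165),("high",.118,.2)):
    n,l,s,c=cv2.connectedComponentsWithStats((roi&(Z>a)&(Z<b)).astype(np.uint8))
    for i in np.argsort(-s[1:,4])[:3]+1:
        q=P[l==i]; r=cv2.minAreaRect((q[:,:2]*1000).astype(np.float32)); print(nm,s[i,4],np.round(r[0]),np.round(r[1]),round(r[2],1),"zmax",q[:,2].max().round(3),np.round(c[i]))
```

```text
p [0.4662 0.0737 0.2604] toolx deg 165.4 strap angle if in contact 0.9 along 178.0 norm 44.8 F [ 0.4 -0.5 -0.9]
lid 1110 [553. -24.] [34. 85.] 76.5 zmax 0.088 [269. 257.]
lid 706 [565.  33.] [26. 78.] 79.4 zmax 0.088 [232. 249.]
lid 14 [491.  -3.] [ 1. 14.] 75.5 zmax 0.088 [257. 300.]
strap 485 [569.  -6.] [ 15. 135.] 77.8 zmax 0.116 [259. 239.]
strap 422 [462.  27.] [26. 55.] 76.9 zmax 0.116 [232. 323.]
strap 184 [535.  12.] [18. 59.] 78.2 zmax 0.116 [239. 269.]
high 850 [585.  -4.] [18. 75.] 76.5 zmax 0.181 [250. 225.]
high 290 [495.  13.] [33. 16.] 76.3 zmax 0.127 [242. 296.]
high 3 [623. -16.] [3. 0.] 78.7 zmax 0.12 [262. 203.]
```

View pics/top5.png

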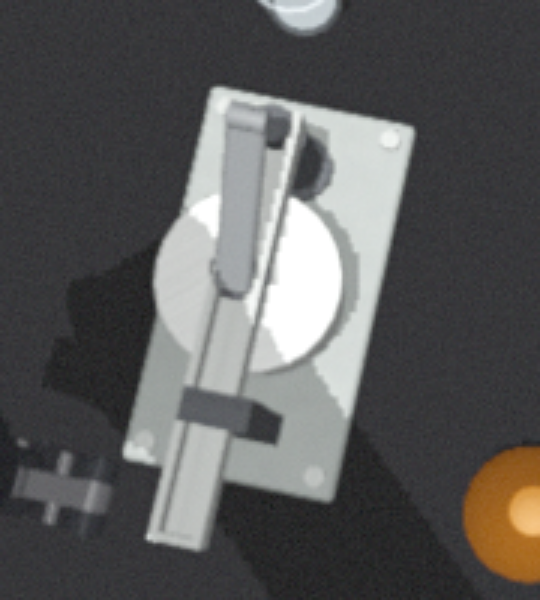

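The strap lies home in the catch and the lever line matches the stand axis: centre (585,-4) mm, tip at crop (245,115). Now moving above the lever.

Call:
{"name": "drive_tool", "arguments": {"increments": [{"claw": 0, "dx": -0.0395, "dy": -0.0112, "dz": 0, "wx": 0, "wy": 0, "wz": 0}, {"claw": 0, "dx": -0.0395, "dy": -0.0112, "dz": 0, "wx": 0, "wy": 0, "wz": 0}, {"claw": 0, "dx": -0.0395, "dy": -0.0112, "dz": 0, "wx": 0, "wy": 0, "wz": 0}, {"claw": 0, "dx": -0.0395, "dy": -0.0112, "dz": 0, "wx": 0, "wy": 0, "wz": 0}, {"claw": 0, "dx": 0, "dy": 0, "dz": 0, "wx": 0, "wy": 0, "wz": 0}, {"claw": 0, "dx": 0, "dy": 0, "dz": 0, "wx": 0, "wy": 0, "wz": 0}]}}

```text
t: 9.35
eef_pos: [0.6048, -0.0093, 0.2555]
tool_rot: [-0.002, 0.126, 0.992, -0.0]
contact_force: [-0.4, 1.5, -0.1]
gripper_width: 0.001
grasp_force: 0.0
```

```bash
python3 -c "
from h import *
where()"
```

```text
p [ 0.6048 -0.0093  0.2555] toolx deg 165.5 strap angle if in contact 0.8 along 23.0 norm -0.6 F [-0.4  1.5 -0.1]
```

Call:
{"name": "drive_tool", "arguments": {"increments": [{"claw": 0, "dx": 0, "dy": 0, "dz": 0.015, "wx": 0, "wy": 0, "wz": 0}, {"claw": 0, "dx": 0, "dy": 0, "dz": 0.015, "wx": 0, "wy": 0, "wz": 0}, {"claw": 0, "dx": 0, "dy": 0, "dz": 0.015, "wx": 0, "wy": 0, "wz": 0}, {"claw": 0, "dx": 0, "dy": 0, "dz": 0.006, "wx": 0, "wy": 0, "wz": 0}, {"claw": 0, "dx": 0, "dy": 0, "dz": 0.006, "wx": 0, "wy": 0, "wz": 0}, {"claw": 0, "dx": 0, "dy": 0, "dz": 0.006, "wx": 0, "wy": 0, "wz": 0}, {"claw": 0, "dx": 0, "dy": 0, "dz": 0.006, "wx": 0, "wy": 0, "wz": 0}, {"claw": 0, "dx": 0, "dy": 0, "dz": 0, "wx": 0, "wy": 0, "wz": 0}]}}

```text
t: 10.35
eef_pos: [0.6062, -0.0096, 0.1883]
tool_rot: [0.0, 0.126, 0.992, 0.0]
contact_force: [0.6, -0.1, 1.0]
gripper_width: -0.002
grasp_force: 0.3
```

Call:
{"name": "drive_tool", "arguments": {"increments": [{"claw": 0, "dx": 0, "dy": 0, "dz": 0.005, "wx": 0, "wy": 0, "wz": 0}, {"claw": 0, "dx": 0, "dy": 0, "dz": 0.005, "wx": 0, "wy": 0, "wz": 0}, {"claw": 0, "dx": 0, "dy": 0, "dz": 0.005, "wx": 0, "wy": 0, "wz": 0}, {"claw": 0, "dx": 0, "dy": 0, "dz": 0, "wx": 0, "wy": 0, "wz": 0}]}}

```text
t: 10.85
eef_pos: [0.6068, -0.0099, 0.1736]
tool_rot: [0.001, 0.127, 0.992, 0.0]
contact_force: [0.7, 0.1, 2.2]
gripper_width: 0.002
grasp_force: 0.9
```

Call:
{"name": "drive_tool", "arguments": {"increments": [{"claw": 0, "dx": 0, "dy": 0, "dz": 0.005, "wx": 0, "wy": 0, "wz": 0}, {"claw": 0, "dx": 0, "dy": 0, "dz": 0.005, "wx": 0, "wy": 0, "wz": 0}, {"claw": 0, "dx": 0, "dy": 0, "dz": 0.005, "wx": 0, "wy": 0, "wz": 0}, {"claw": 0, "dx": 0, "dy": 0, "dz": 0, "wx": 0, "wy": 0, "wz": 0}]}}

```text
t: 11.35
eef_pos: [0.6073, -0.0101, 0.1589]
tool_rot: [0.001, 0.127, 0.992, 0.0]
contact_force: [1.9, -0.0, 3.8]
gripper_width: 0.002
grasp_force: 1.8
```

Call:
{"name": "drive_tool", "arguments": {"increments": [{"claw": 0, "dx": 0, "dy": 0, "dz": 0.003, "wx": 0, "wy": 0, "wz": 0}, {"claw": 0, "dx": 0, "dy": 0, "dz": 0.003, "wx": 0, "wy": 0, "wz": 0}, {"claw": 0, "dx": 0, "dy": 0, "dz": 0.003, "wx": 0, "wy": 0, "wz": 0}, {"claw": 0, "dx": 0, "dy": 0, "dz": 0, "wx": 0, "wy": 0, "wz": 0}]}}

```text
t: 11.85
eef_pos: [0.6087, -0.0104, 0.1509]
tool_rot: [0.003, 0.127, 0.992, 0.0]
contact_force: [4.7, -0.6, 7.2]
gripper_width: -0.0
grasp_force: 3.7
```

Call:
{"name": "drive_tool", "arguments": {"increments": [{"claw": 0, "dx": 0, "dy": 0, "dz": 0.002, "wx": 0, "wy": 0, "wz": 0}, {"claw": 0, "dx": 0, "dy": 0, "dz": 0.001, "wx": 0, "wy": 0, "wz": 0}, {"claw": 0, "dx": 0, "dy": 0, "dz": 0, "wx": 0, "wy": 0, "wz": 0}]}}

```text
t: 12.22
eef_pos: [0.6094, -0.0105, 0.1486]
tool_rot: [0.004, 0.127, 0.992, 0.0]
contact_force: [5.7, -2.3, 9.9]
gripper_width: 0.0
grasp_force: 5.2
```

Call:
{"name": "drive_tool", "arguments": {"increments": [{"claw": 0, "dx": 0, "dy": 0, "dz": 0.002, "wx": 0, "wy": 0, "wz": 0}, {"claw": 0, "dx": 0, "dy": 0, "dz": 0.001, "wx": 0, "wy": 0, "wz": 0}, {"claw": 0, "dx": 0, "dy": 0, "dz": 0, "wx": 0, "wy": 0, "wz": 0}]}}

```text
t: 12.6
eef_pos: [0.6098, -0.0105, 0.1473]
tool_rot: [0.004, 0.127, 0.992, -0.0]
contact_force: [0.7, -2.9, 22.5]
gripper_width: 0.001
grasp_force: 11.7
```

Call:
{"name": "drive_tool", "arguments": {"increments": [{"claw": 0, "dx": 0, "dy": 0, "dz": 0.002, "wx": 0, "wy": 0, "wz": 0}, {"claw": 0, "dx": 0, "dy": 0, "dz": 0.001, "wx": 0, "wy": 0, "wz": 0}, {"claw": 0, "dx": 0, "dy": 0, "dz": 0, "wx": 0, "wy": 0, "wz": 0}]}}

```text
t: 12.98
eef_pos: [0.61, -0.0104, 0.1469]
tool_rot: [0.005, 0.127, 0.992, -0.001]
contact_force: [-7.0, -4.5, 43.8]
gripper_width: -0.001
grasp_force: 21.5
```

The lever has bottomed: 0.4 mm of travel for +21 N, with the tip at about 122 mm. Retreating.

Call:
{"name": "drive_tool", "arguments": {"increments": [{"claw": 0, "dx": 0, "dy": 0, "dz": -0.012, "wx": 0, "wy": 0, "wz": 0}, {"claw": 0, "dx": 0, "dy": 0, "dz": -0.04, "wx": 0, "wy": 0, "wz": 0}, {"claw": 0, "dx": 0, "dy": 0, "dz": -0.05, "wx": 0, "wy": 0, "wz": 0}, {"claw": 0, "dx": 0.03, "dy": 0.04, "dz": 0, "wx": 0, "wy": 0, "wz": 0}, {"claw": 0, "dx": 0.03, "dy": 0.04, "dz": 0, "wx": 0, "wy": 0, "wz": 0}, {"claw": 0, "dx": 0, "dy": 0.04, "dz": 0, "wx": 0, "wy": 0, "wz": 0}, {"claw": 0, "dx": 0, "dy": 0.04, "dz": 0, "wx": 0, "wy": 0, "wz": 0}, {"claw": 0, "dx": 0, "dy": 0, "dz": 0, "wx": 0, "wy": 0, "wz": 0}]}}

```text
t: 13.98
eef_pos: [0.5868, 0.1638, 0.2417]
tool_rot: [-0.001, 0.124, 0.992, 0.001]
contact_force: [-1.0, -0.4, -0.2]
gripper_width: -0.001
grasp_force: 0.0
```

Run:
```python
from h import *
where()
p,d=read_camera("top"); cv2.imwrite("pics/top6.png",cv2.resize(p[130:360,170:400,::-1],None,fx=2.5,fy=2.5))
P=cloud("top",d);Z=P[...,2];roi=np.zeros((480,640),bool);roi[185:345,195:320]=1
for nm,a,b in(("lid",.076,.089),("strap",.1,.1165),("high",.118,.2)):
    n,l,s,c=cv2.connectedComponentsWithStats((roi&(Z>a)&(Z<b)).astype(np.uint8))
    for i in np.argsort(-s[1:,4])[:3]+1:
        q=P[l==i]; r=cv2.minAreaRect((q[:,:2]*1000).astype(np.float32)); print(nm,s[i,4],np.round(r[0]),np.round(r[1]),round(r[2],1),"z",np.percentile(q[:,2],[10,50,90]).round(4),np.round(c[i]))
```

```text
p [0.5868 0.1638 0.2417] toolx deg 165.8 strap angle if in contact 0.5 along 82.9 norm 162.8 F [-1.  -0.4 -0.2]
lid 1111 [553. -24.] [34. 85.] 76.3 z [0.0811 0.0831 0.085 ] [269. 257.]
lid 740 [567.  33.] [27. 80.] 76.3 z [0.0812 0.0832 0.0851] [233. 249.]
lid 17 [491.  -3.] [ 1. 14.] 76.4 z [0.0779 0.0825 0.0883] [257. 300.]
strap 703 [570.   0.] [ 28. 134.] 76.4 z [0.1042 0.1113 0.1134] [252. 249.]
strap 417 [462.  27.] [26. 55.] 76.3 z [0.1038 0.1114 0.1136] [232. 323.]
strap 21 [491.  -3.] [ 0. 14.] 76.4 z [0.102  0.1068 0.1132] [255. 299.]
high 889 [602.  -8.] [19. 97.] 76.6 z [0.1206 0.1224 0.1243] [256. 218.]
high 293 [495.  12.] [33. 16.] 76.5 z [0.1207 0.1223 0.1242] [242. 296.]
```

View pics/top6.png

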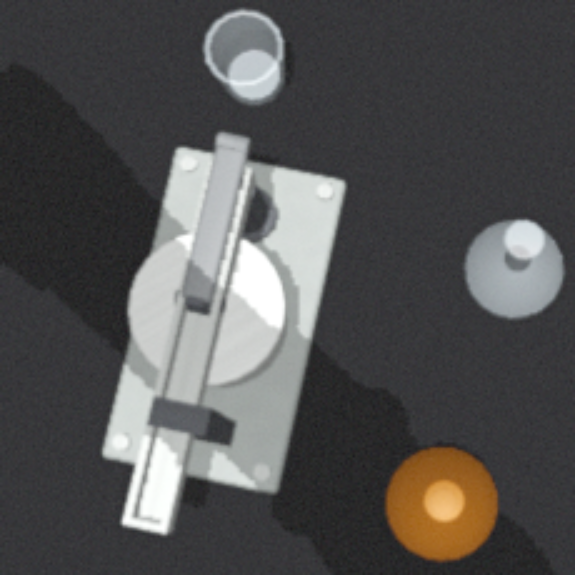

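The picture shows the lever flat along the strap from (198,305) to (232,135). The strap is home in the catch, the lid is seated, and the flasks and beaker are in place. Handing in.

```bash
python3 -c "
from station import *
print(hand_in())"
```

```text
the job is handed in; nothing more can be done
None
```

The job is handed in: the strap was pushed home against the stop with the back of a finger, and only then was the lever pressed fully down. The last camera check showed the lid seated and the two flasks and the beaker in place.

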